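# Stack the canister set in its caddy

### The job

The cobalt canister already stands in the four-post wooden caddy. Set the dark wooden spacer ring flat and centred on top of the canister, between the posts, let go of it, then set the cobalt lid with the wooden knob on top of the ring, knob up, and let go, so that all three parts stand squarely stacked in the caddy. The grey ring and the terracotta lid belong to another set.

Things in the scene. Friction and masses are not known exactly. Their poses are not given: they have to be found in the camera images.
- caddy: Light wooden caddy, fixed: base 82 x 82 x 8 mm, an L-shaped post at each corner. Origin: centre of its underside on the shelf; z up, x and y along its sides (all four alike). Between the posts: a 70 x 70 mm pocket, floor 8 mm and post tops 80 mm above the origin. Posts are 6 mm thick; a 46 mm wide opening is left in the middle of every side, base to top, for a finger to pass.
- canister: Round cobalt ceramic canister, open at the top: 56 mm diameter, 40 mm tall, wall 7 mm, 200 g, loose, already standing on the pocket's floor. Origin: centre of its underside; its rim is 40 mm above that (48 mm above the shelf). It stays where it is.
- ring_mid (a point): Centre (half-way up) of the dark wooden spacer ring: outer diameter 56 mm, inner 40 mm, 24 mm tall, 50 g, lying flat on the shelf, axis (z) up; either face may be down. Grip it across its outside. A grey plastic ring of the same size is not to be used. Stacked, this point is 60 mm above the shelf.
- lid_mid (a point): Centre (half-way up, 18 mm above its underside) of the cobalt lid: disc 56 mm in diameter, 10 mm thick, with an upright round dark wooden knob in the middle, 22 mm in diameter, 26 mm tall; 90 g, standing knob up (z) on the shelf. A terracotta lid of the same size with a black knob is not to be used. Stacked, this point is 90 mm above the shelf.
There are look-alikes about, which are no part of the job. What is shaped like the part that bears ring_mid but purple is not meant.

How it is judged (in metres and radians):
On the way:
1. the wooden ring lies flat on the canister between the posts, released and at rest (horizontal distance between each of canister, ring_mid and caddy below 0.015 m and angle between canister's own z axis and vertical below 0.17 rad and z of canister in the frame of caddy between 0.004 and 0.012 m and horizontal distance between ring_mid and canister below 0.013 m and z of ring_mid in the frame of caddy between 0.056 and 0.064 m and angle between the z axis of ring_mid and the z axis of caddy, either way round below 0.17 rad and linear speed of ring below 0.02 m/s and contact force between the fingers and ring below 0.1 N), for 0.2 s.
At the end, for the whole second after the job is handed in: Canister upright on the pocket floor, wooden ring flat on it, cobalt lid flat on the ring, knob up; each centred within 13 mm on the part below and 15 mm on the caddy, tilted under 9.5 degrees, within 4 mm of its seated height, released and at rest (all of step 1 and horizontal distance between lid_mid and ring_mid below 0.013 m and horizontal distance between lid_mid and caddy below 0.015 m and z of lid_mid in the frame of caddy between 0.086 and 0.094 m and angle between lid_mid's own z axis and vertical below 0.17 rad and linear speed of lid below 0.02 m/s and contact force between the fingers and lid below 0.1 N); the robot touches nothing.
It also fails if it takes over 59 s, if anything falls off the work surface, if the arm or the gripper's body presses on something with over 40 N, if the wrist force passes 120 N, or if a joint passes its speed limit or range.

### The arm

A 6-joint arm with a two-finger parallel gripper is mounted at the origin on the work surface. World frame = base frame: x ahead of the robot, y to its left, z up, the work surface at z = 0. Lengths are in mm, angles in degrees, forces in N, time in s.
With the tool pointing down it reaches from about 300 to 850 mm from the base axis. Payload 4.2 kg.
Tool frame: the origin (TCP) lies midway between the tips of the shut fingers; the grasp point (between the pads) lies 19 mm behind it; z points along the fingers, x is the direction in which the jaws open and shut, and the axes are right-handed (so a half turn about z gives the same grasp; the last joint's range is limited). The gripper opens to 91 mm and grips with 3 to 60 N. Pads are 32 mm wide; open, the fingers measure 118 mm over their backs; the gripper's body (76 mm by 178 mm) begins 60 mm behind the grasp point.
Start: joints at [-74.427, 18.312, 89.639, -0, 72.044, -1.146], TCP at [165.417, -550.709, 213.976] pointing down, gripper open.
Joint ranges: [-177.97, 177.97], [-48.28, 115.42], [12.27, 149.76], [-77.06, 257.06], [2.81, 150.46], [-146.56, 146.56]. Speed limits (degrees/s): [147.25, 147.25, 180, 180, 180, 180].

### API

Orientations are given as [roll, pitch, yaw] about the fixed x, y, z axes, in that order (R = Rz(yaw) Ry(pitch) Rx(roll)).
In Python, from workcell import env gives the robot as it stands. The module is installed in compiled form; this text tells all that it offers.
- The arm moves only by the tool drive_tool, never from a script. Its argument "series" is a list of rows, each a list of 3 entries, a list of its own where there are three numbers: the closure, from 0 (fully open) to 1 (shut), then the shift along the tool's x, y, z in mm, then the turn, a rotation vector about the tool's x, y, z in rad. In form: [[gripper, [dx, dy, dz], [rx, ry, rz]], ...]. A call has exactly 5 rows; each row is the pose to reach, as a shift and turn from the pose commanded when the call began, along the tool's axes at that moment; what a row does not reach only later rows make up. A row lasts 1/10 s, in which the tool goes at most 50 mm and 8.59 degrees, less where a joint would pass 70% of its speed; a pose out of reach is approached as far as the arm can. A call with a gripper value outside its range is refused whole. The fingers move at their own pace and stop on an object; "squeeze" is the grip in N (left out, the last holds). Time passes only in rows, so rows that repeat a pose let the fingers close, or fill a call up. It gives the time, the measured TCP pose, the force and the opening at its end, in the units of the state.
- env.state(): the state, without advancing time (a new reading comes with each control period).
- env.grab_frame(name): name is "side" or "top" or "wrist"; returns a dict with "image" (384x512x3 uint8, red, green, blue), "K" (3x3 intrinsics, pixels), "origin" and "orientation" of the camera in the world. Camera axes: x right, y down, z forward; pixel columns grow to the right and rows downward; lengths in mm; the calibration is good to about 2 mm. A picture is of the moment at which its call begins. There is no depth.
- env.job_done(): hands the job in, once; it reports no verdict.
The state is a dict: "time_s": time; "qpos": joint angles; "qvel": joint speeds; "effort": joint torques, N m; "ee_pos": TCP position; "ee_rot": TCP orientation; "force": force on the tool from outside, world axes, zero at the start; "torque": the same for the moment, N m; "gripper_width": finger opening in mm.
Only numpy, scipy, OpenCV 4.12 (cv2) and the standard library are available. Lean on these libraries where they do the work, as an engineer would, in place of code of your own. Each camera call takes 0.05 s, during which the arm holds its last target.

## Working session

There is one attempt and no reset: what is moved stays moved. The work goes in short steps, Python scripts to look and compute and a tool call to move; the robot and the scene stay as the last step left them, time stands still between calls to the robot, and variables do not carry over. Pictures are saved under pics/ and viewed, and the job is handed in when it is done.

Besides the shell and the picture viewer there is one more tool, called after "Emit:" by a JSON object that holds its "api" and its "payload", one argument or row to a line. drive_tool: Moves the arm, as the interface text tells. Its arguments: {"type":"object","properties":{"series":{"type":"array","items":{"type":"array"}},"squeeze":{"type":"number"}},"required":["series"]}

```bash
mkdir -p pics; python3 - <<'E'
from workcell import env
import cv2
print(env.state())
for n in("top","side","wrist"):
    f=env.grab_frame(n); cv2.imwrite(f"pics/{n}0.png",f["image"][:,:,::-1]); print(n,f["K"],f["origin"],f["orientation"])
E
```

```text
{'time_s': 0.0, 'qpos': array([-7.44279188e+01,  1.83525573e+01,  8.97082146e+01, -7.94932563e-04,
        7.20412784e+01, -1.14571150e+00]), 'qvel': array([-0.00741223, -0.03292525, -0.08476192, -0.0186603 ,  0.03105432,
        0.06812908]), 'effort': array([-1.97730013e-03, -4.12461126e+01, -2.31974316e+01,  7.25388480e-02,
        4.58487484e-02, -1.52128923e-04]), 'ee_pos': array([ 165.26597774, -550.20978193,  213.09882377]), 'ee_rot': array([-1.79998715e+02,  1.02045011e-01, -7.32819604e+01]), 'force': array([-0.00175836,  0.61833048, -0.09707516]), 'torque': array([0.03872317, 0.03896041, 0.00195131]), 'gripper_width': 91.26837633633427}
top [[415.2302856    0.         257.31060436]
 [  0.         415.2302856  196.30367902]
 [  0.           0.           1.        ]] [416.02456843  40.60412191 941.25606669] [-171.68243639    1.07122567  -90.35680411]
side [[400.51879081   0.         252.19265621]
 [  0.         400.51879081 191.80767547]
 [  0.           0.           1.        ]] [ 75.81282421 579.40832542 591.43106909] [-126.06946251   -0.89261047 -138.141376  ]
wrist [[274.45147109   0.         257.51850393]
 [  0.         274.45147109 190.10459515]
 [  0.           0.           1.        ]] [ 245.14303547 -525.11521774  383.71439604] [ 1.62666087e+02  8.38979350e-02 -7.32194086e+01]
```

View pics/top0.png

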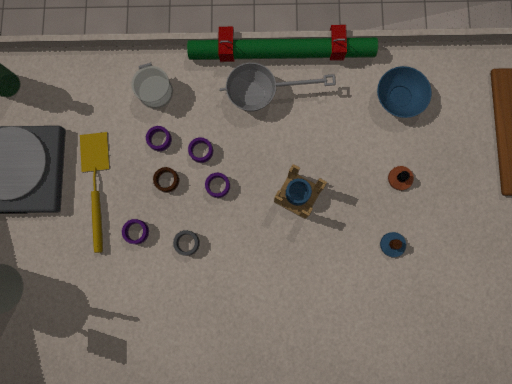

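View pics/side0.png

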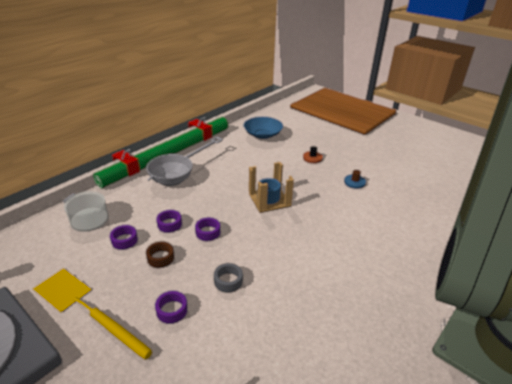

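View pics/wrist0.png

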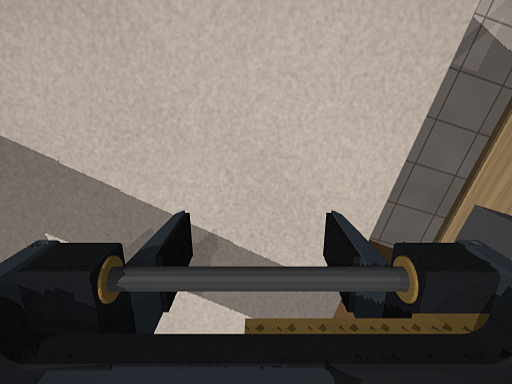

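The wooden-ring candidates in the top picture are:
- dark wood at (166,180), which matches the description
- purple at (158,139), (201,150), (217,185) and (135,232)
- grey at (187,243)

The lids are cobalt at (393,245), which I want, and terracotta at (401,178). The caddy is at (300,192). I'll check these in close crops.

```bash
python3 - <<'E'
import cv2,numpy as np
im=cv2.imread('pics/top0.png')
c=[im[v-32:v+32,u-32:u+32] for u,v in((166,180),(300,192),(393,245))]
s=cv2.imread('pics/side0.png')
d=[s[v-32:v+32,u-32:u+32] for u,v in((160,253),(271,188),(355,180))]
o=np.vstack([np.hstack(c),np.hstack(d)])
cv2.imwrite('pics/crop0.png',cv2.resize(o,None,fx=4,fy=4,interpolation=cv2.INTER_CUBIC))
E
```

```text
(no output)
```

View pics/crop0.png

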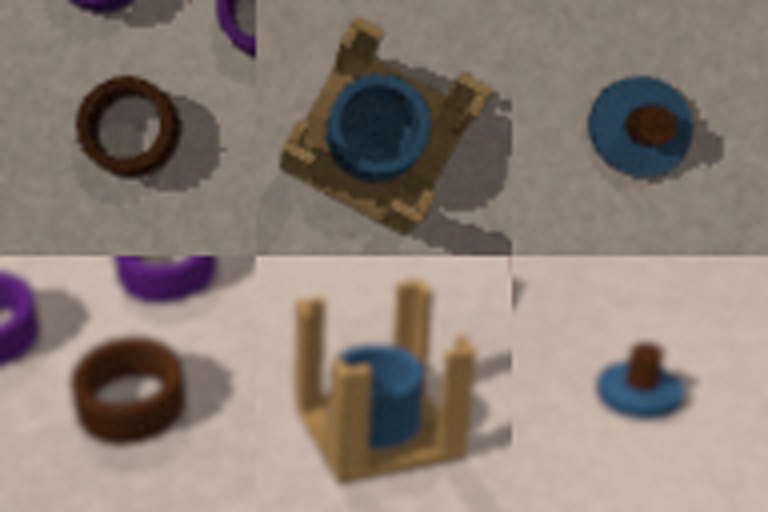

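The crop confirms the dark brown wooden ring, the caddy turned by about 25–30°, and the cobalt lid with its brown knob. Next I'll measure them with silhouette fits in both views.

```bash
cat > h.py <<'E'
import cv2,numpy as np
from scipy.spatial.transform import Rotation as Rt
from scipy.optimize import minimize
def proj(f,P):
    R=Rt.from_euler('xyz',f["orientation"],degrees=True).as_matrix()
    q=(np.asarray(P,float)-f["origin"])@R; q=q@np.asarray(f["K"]).T
    return q[:,:2]/q[:,2:]
def unproj(f,uv,z):
    R=Rt.from_euler('xyz',f["orientation"],degrees=True).as_matrix()
    d=R@np.linalg.solve(f["K"],[uv[0],uv[1],1]); o=np.asarray(f["origin"])
    return o+d*(z-o[2])/d[2]
def cyl(x,y,r,z0,z1):
    a=np.linspace(0,2*np.pi,48,endpoint=False)
    c=np.c_[x+r*np.cos(a),y+r*np.sin(a)]
    return np.vstack([np.c_[c,0*a+z0],np.c_[c,0*a+z1]])
def box(x,y,yaw,s,z0,z1):
    a=np.radians(yaw)+np.pi/4+np.arange(4)*np.pi/2; r=s/2*2**.5
    c=np.c_[x+r*np.cos(a),y+r*np.sin(a)]
    return np.vstack([np.c_[c,0*a+z0],np.c_[c,0*a+z1]])
S=8
def hullmask(pts,o,n):
    m=np.zeros((n*S,n*S),np.uint8)
    h=cv2.convexHull(((pts-o+.5)*S).astype(np.float32))
    cv2.fillConvexPoly(m,h.astype(np.int32),1); return m
def near(m,c,rad,minA=15):
    """all components with centroid near c -> hull points"""
    n,l,st,ce=cv2.connectedComponentsWithStats(m.astype(np.uint8))
    k=np.zeros(m.shape,bool)
    for i in range(1,n):
        if st[i,4]>=minA and np.hypot(*(ce[i]-c))<rad: k|=l==i
    v,u=np.nonzero(k)
    return k,np.vstack([np.c_[u+a,v+b] for a in(-.5,.5) for b in(-.5,.5)]).astype(float)
def fit(obs,model,x0,step):
    """obs list of (frame, hullpts)"""
    T=[]
    for f,p in obs:
        o=np.floor(p.mean(0))-48; T.append((f,o,hullmask(p,o,96)))
    def cost(x):
        c=0
        for f,o,m in T:
            k=hullmask(proj(f,model(x)),o,96); c+=1-(m&k).sum()/(m|k).sum()
        return c/len(T)
    sim=np.vstack([x0]+[np.array(x0)+np.eye(len(x0))[i]*step[i] for i in range(len(x0))])
    r=minimize(cost,x0,method='Nelder-Mead',options=dict(initial_simplex=sim,xatol=.02,fatol=1e-5))
    return r.x,r.fun
E
cat > m.py <<'E'
from h import *
from workcell import env
F={n:env.grab_frame(n) for n in("top","side")}
px={'ring':{'top':(166,180),'side':(160,253)},'lid':{'top':(393,245),'side':(355,180)},'cad':{'top':(300,192),'side':(271,188)}}
def mask(f,k):
    hsv=cv2.cvtColor(f["image"],cv2.COLOR_RGB2HSV).astype(int);h,s,v=hsv.transpose(2,0,1)
    if k=='ring': return (s>95)&((h<20)|(h>172))
    if k=='lid': return (s>95)&(h>95)&(h<120)
    return (s>75)&(((h>8)&(h<30))|((h>95)&(h<120)))
M={'ring':lambda x:cyl(x[0],x[1],28,0,24),'lid':lambda x:cyl(x[0],x[1],28,0,10),'cad':lambda x:np.vstack([box(x[0],x[1],x[2],82,0,80)])}
for k in px:
    O=[]
    for n in F:
        m,p=near(mask(F[n],k),px[k][n],16 if k!='cad' else 28); O.append((F[n],p)); print(k,n,m.sum(),p.min(0),p.max(0))
    g=unproj(F['top'],px[k]['top'],10)[:2]
    for sel,lab in((O[:1],'top'),(O[1:],'side'),(O,'both')):
        best=min((fit(sel,M[k],list(g)+([y] if k=='cad' else []),[8,8]+([8] if k=='cad' else [])) for y in((20,45,65,85) if k=='cad' else (0,))),key=lambda t:t[1])
        print(k,lab,np.round(best[0],2),round(best[1],3))
E
python3 m.py
```

```text
ring top 286 [152.5 166.5] [178.5 191.5]
ring side 458 [146.5 241.5] [173.5 266.5]
ring top [593.23 266.08] 0.047
ring side [596.36 264.95] 0.145
ring both [593.38 265.78] 0.098
lid top 352 [380.5 232.5] [405.5 256.5]
lid side 142 [344.5 175.5] [364.5 187.5]
lid top [ 442.4  -243.92] 0.065
lid side [ 445.34 -247.36] 0.286
lid both [ 442.61 -243.93] 0.18
cad top 1392 [273.5 163.5] [326.5 217.5]
cad side 1312 [248.5 161.5] [293.5 212.5]
cad top [556.92 -34.62  61.41] 0.035
cad side [558.07 -35.8   60.6 ] 0.013
cad both [557.34 -34.91  60.34] 0.028
```

```bash
cat > go.py <<'E'
import sys; from h import *; from workcell import env
s=env.state(); x,y,z,yaw=map(float,sys.argv[1:5])
R=Rt.from_euler('xyz',s['ee_rot'],degrees=True)
d=R.inv().apply(np.array([x,y,z])-s['ee_pos'])
r=(R.inv()*Rt.from_euler('xyz',[180,0,yaw],degrees=True)).as_rotvec()
print('t',round(s['time_s'],2),'pos',np.round(s['ee_pos'],1),'rot',np.round(s['ee_rot'],1),'F',np.round(s['force'],1),'w',round(s['gripper_width'],1),'q6',round(s['qpos'][5],1))
print('shift',np.round(d,1),'turn',np.round(r,3))
E
python3 go.py 593.3 266 160 60.4
```

```text
t 0.25 pos [ 165.4 -550.5  213.6] rot [-180.     0.   -73.3] F [ 1.  -0.7  0.4] w 90.8 q6 -1.1
shift [-658.9 -644.7   54.1] turn [-1.000e-03  0.000e+00 -2.333e+00]
```

Emit:
{"api": "drive_tool", "payload": {
  "series": [
    [0,[-33,-33,0],[0,0,-0.13]],
    [0,[-67,-67,0],[0,0,-0.27]],
    [0,[-101,-101,0],[0,0,-0.4]],
    [0,[-135,-135,0],[0,0,-0.53]],
    [0,[-170,-170,0],[0,0,-0.67]]
  ]
}}

```text
time_s: 0.75
ee_pos: [279.8, -337.4, 214.0]
ee_rot: [-180.0, -0.0, -34.6]
force: [0.6, 0.1, -0.0]
gripper_width: 91.3
```

```bash
python3 go.py 593.3 266 160 60.4
```

```text
t 0.75 pos [ 279.8 -337.4  214. ] rot [-180.    -0.   -34.6] F [ 0.6  0.1 -0. ] w 91.3 q6 -17.2
shift [ -84.9 -674.6   54. ] turn [ 0.    -0.    -1.659]
```

Emit:
{"api": "drive_tool", "payload": {
  "series": [
    [0,[-6,-46,0],[0,0,-0.13]],
    [0,[-12,-92,0],[0,0,-0.27]],
    [0,[-18,-138,0],[0,0,-0.4]],
    [0,[-24,-184,0],[0,0,-0.53]],
    [0,[-30,-230,0],[0,0,-0.67]]
  ]
}}

```text
time_s: 1.25
ee_pos: [386.8, -131.4, 214.2]
ee_rot: [180.0, -0.0, 3.8]
force: [0.3, -0.3, 0.5]
gripper_width: 90.8
```

```bash
python3 go.py 593.3 266 160 60.4
```

```text
t 1.25 pos [ 386.8 -131.4  214.2] rot [180.   -0.    3.8] F [ 0.3 -0.3  0.5] w 90.8 q6 -24.2
shift [ 232.4 -382.9   54.1] turn [ 0.001 -0.    -0.988]
```

Emit:
{"api": "drive_tool", "payload": {
  "series": [
    [0,[23,-38,0],[0,0,-0.13]],
    [0,[46,-76,0],[0,0,-0.27]],
    [0,[70,-115,0],[0,0,-0.4]],
    [0,[93,-153,0],[0,0,-0.53]],
    [0,[116,-191,0],[0,0,-0.67]]
  ]
}}

```text
time_s: 1.75
ee_pos: [490.9, 66.4, 214.0]
ee_rot: [180.0, -0.0, 42.2]
force: [0.1, 0.3, 0.5]
gripper_width: 91.6
```

```bash
python3 go.py 593.3 266 140 60.4
```

```text
t 1.75 pos [490.9  66.4 214. ] rot [180.   -0.   42.2] F [0.1 0.3 0.5] w 91.6 q6 -35.8
shift [209.9 -79.   74. ] turn [ 0.     0.    -0.317]
```

Emit:
{"api": "drive_tool", "payload": {
  "series": [
    [0,[43,-16,10],[0,0,-0.08]],
    [0,[86,-32,25],[0,0,-0.16]],
    [0,[130,-48,40],[0,0,-0.24]],
    [0,[173,-64,58],[0,0,-0.317]],
    [0,[210,-79,74],[0,0,-0.317]]
  ]
}}

```text
time_s: 2.25
ee_pos: [594.7, 265.7, 138.7]
ee_rot: [-180.0, 0.0, 60.2]
force: [-0.3, 0.6, -0.9]
gripper_width: 91.4
```

```bash
python3 go.py 593.3 266 140 60.4; python3 - <<'E'
from workcell import env
import cv2,pickle
f=env.grab_frame("wrist");pickle.dump(f,open('w1.pkl','wb'));cv2.imwrite("pics/w1.png",f["image"][:,:,::-1])
E
```

```text
t 2.25 pos [594.7 265.7 138.7] rot [-180.     0.    60.2] F [-0.3  0.6 -0.9] w 91.4 q6 -37.1
shift [-0.5 -1.4 -1.3] turn [-0.     0.    -0.004]
```

View pics/w1.png

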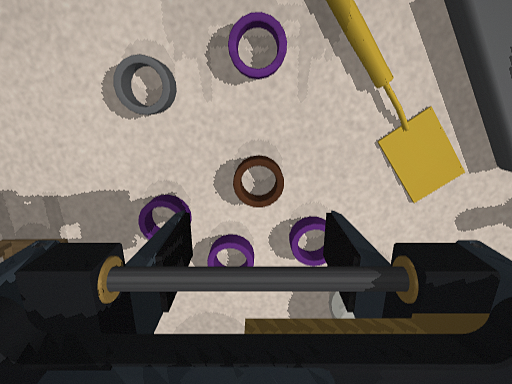

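The wooden ring is at (258,181), between the jaws and clear of the purple rings. I'll fit its position in the wrist view.

```bash
python3 - <<'E'
from h import *;import pickle
f=pickle.load(open('w1.pkl','rb'))
h,s,v=cv2.cvtColor(f["image"],cv2.COLOR_RGB2HSV).astype(int).transpose(2,0,1)
m,p=near((s>95)&((h<20)|(h>172)),(258,181),16)
print(m.sum(),p.min(0),p.max(0),fit([(f,p)],lambda x:cyl(x[0],x[1],28,0,24),[593,266],[6,6]))
E
python3 go.py 593.3 266 4 60.4
```

```text
1230 [232.5 155.5] [283.5 206.5] (array([590.89977679, 268.76401483]), np.float64(0.03898955051534636))
t 2.3 pos [596.  270.8 135.2] rot [-1.799e+02 -1.000e-01  6.020e+01] F [ 3.6  5.  -0.8] w 91.3 q6 -37.0
shift [ -5.8   0.4 131.2] turn [-0.002 -0.002 -0.003]
```

The arm was still swinging during that picture, so I'll let it settle and measure again.

Emit:
{"api": "drive_tool", "payload": {
  "series": [
    [0,[0,0,0],[0,0,0]],
    [0,[0,0,0],[0,0,0]],
    [0,[0,0,0],[0,0,0]],
    [0,[0,0,0],[0,0,0]],
    [0,[0,0,0],[0,0,0]]
  ]
}}

```text
time_s: 2.8
ee_pos: [594.1, 262.7, 140.9]
ee_rot: [180.0, -0.1, 60.0]
force: [-0.2, 0.3, -0.5]
gripper_width: 91.2
```

```bash
cat > wr.py <<'E'
from h import *;from workcell import env
f=env.grab_frame("wrist")
h,s,v=cv2.cvtColor(f["image"],cv2.COLOR_RGB2HSV).astype(int).transpose(2,0,1)
m,p=near((s>95)&((h<20)|(h>172)),(258,181),25)
print(m.sum(),p.min(0),p.max(0),fit([(f,p)],lambda x:cyl(x[0],x[1],28,0,24),[593,266],[6,6]))
E
python3 wr.py;python3 go.py 593.3 266 4 60.4
```

```text
1208 [235.5 153.5] [285.5 204.5] (array([590.73403786, 268.70879711]), np.float64(0.03916886115219509))
t 2.85 pos [594.1 262.8 140.8] rot [180.  -0.  60.] F [-1.4 -0.3 -0.1] w 91.4 q6 -37.1
shift [  2.2  -2.4 136.8] turn [ 0.001 -0.001 -0.007]
```

The wrist fit gives (590.7, 268.7) and the top fit gives (593.2, 266.1). That agrees within calibration, so I'll use (592.3, 267).

```bash
python3 go.py 592.3 267 5 60.4
```

```text
t 2.85 pos [594.1 262.8 140.8] rot [180.  -0.  60.] F [-1.4 -0.3 -0.1] w 91.4 q6 -37.1
shift [  2.6  -3.7 135.8] turn [ 0.001 -0.001 -0.007]
```

Emit:
{"api": "drive_tool", "payload": {
  "series": [
    [0,[3,-4,25],[0,0,-0.007]],
    [0,[3,-4,50],[0,0,-0.007]],
    [0,[3,-4,75],[0,0,-0.007]],
    [0,[3,-4,95],[0,0,-0.007]],
    [0,[3,-4,105],[0,0,-0.007]]
  ],
  "squeeze": 15
}}

```text
time_s: 3.35
ee_pos: [591.1, 267.4, 33.3]
ee_rot: [-179.9, 0.1, 60.4]
force: [0.5, 0.1, 0.2]
gripper_width: 91.6
```

Emit:
{"api": "drive_tool", "payload": {
  "series": [
    [0,[0,0,0],[0,0,0]],
    [0,[0,0,0],[0,0,0]],
    [0,[0,0,0],[0,0,0]],
    [0,[0,0,0],[0,0,0]],
    [0,[0,0,0],[0,0,0]]
  ]
}}

```text
time_s: 3.85
ee_pos: [592.4, 268.3, 35.8]
ee_rot: [179.9, -0.1, 60.4]
force: [-0.3, 0.3, -0.7]
gripper_width: 91.2
```

```bash
python3 go.py 592.3 267 5 60.4;python3 - <<'E'
from workcell import env
import cv2,pickle
f=env.grab_frame("wrist");pickle.dump(f,open('w2.pkl','wb'));cv2.imwrite("pics/w2.png",f["image"][:,:,::-1])
E
```

```text
t 3.85 pos [592.4 268.3  35.8] rot [ 1.799e+02 -1.000e-01  6.040e+01] F [-0.3  0.3 -0.7] w 91.2 q6 -37.1
shift [-1.3  0.5 30.8] turn [ 0.001 -0.001  0.001]
```

View pics/w2.png

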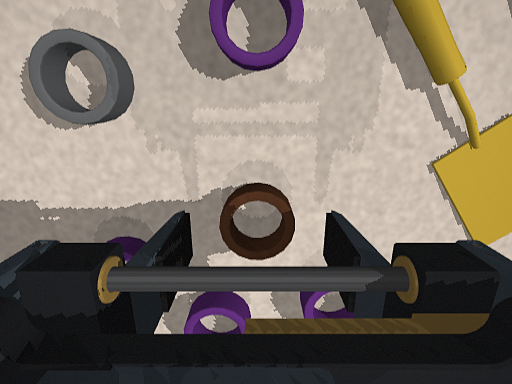

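The ring at (257,221) is centred between the fingers, whose inner edges are at about u = 190 and 328. One close fit, then down.

```bash
python3 - <<'E'
from h import *;import pickle
f=pickle.load(open('w2.pkl','rb'))
h,s,v=cv2.cvtColor(f["image"],cv2.COLOR_RGB2HSV).astype(int).transpose(2,0,1)
m,p=near((s>95)&((h<20)|(h>172)),(258,221),25)
print(m.sum(),p.min(0),p.max(0),fit([(f,p)],lambda x:cyl(x[0],x[1],28,0,24),[593,266],[6,6]))
E
```

```text
3078 [219.5 182.5] [294.5 258.5] (array([590.58246404, 268.89833167]), np.float64(0.04539450524962785))
```

Emit:
{"api": "drive_tool", "payload": {
  "series": [
    [0,[-0.7,-0.6,10],[0,0,0]],
    [0,[-0.7,-0.6,20],[0,0,0]],
    [0,[-0.7,-0.6,27],[0,0,0]],
    [0,[-0.7,-0.6,30.5],[0,0,0]],
    [0,[-0.7,-0.6,30.5],[0,0,0]]
  ]
}}

```text
time_s: 4.4
ee_pos: [590.7, 267.6, 3.3]
ee_rot: [-179.9, 0.1, 60.4]
force: [0.1, 0.1, -0.1]
gripper_width: 91.0
```

Emit:
{"api": "drive_tool", "payload": {
  "series": [
    [0.4,[0,0,0],[0,0,0]],
    [0.6,[0,0,0],[0,0,0]],
    [1,[0,0,0],[0,0,0]],
    [1,[0,0,0],[0,0,0]],
    [1,[0,0,0],[0,0,0]]
  ]
}}

```text
time_s: 4.9
ee_pos: [591.3, 267.9, 4.7]
ee_rot: [180.0, -0.0, 60.4]
force: [-1.0, 0.5, 1.0]
gripper_width: 56.2
```

Emit:
{"api": "drive_tool", "payload": {
  "series": [
    [1,[0,0,0],[0,0,0]],
    [1,[0,0,0],[0,0,0]],
    [1,[0,0,0],[0,0,0]],
    [1,[0,0,0],[0,0,0]],
    [1,[0,0,0],[0,0,0]]
  ]
}}

```text
time_s: 5.4
ee_pos: [591.3, 267.9, 4.6]
ee_rot: [180.0, -0.0, 60.4]
force: [-0.1, 0.0, 3.5]
gripper_width: 56.5
```

The jaws closed to 56.5 mm, which matches the ring's diameter. Lifting.

Emit:
{"api": "drive_tool", "payload": {
  "series": [
    [1,[0,0,-15],[0,0,0]],
    [1,[0,0,-40],[0,0,0]],
    [1,[0,0,-75],[0,0,0]],
    [1,[0,0,-110],[0,0,0]],
    [1,[0,0,-135],[0,0,0]]
  ]
}}

```text
time_s: 5.9
ee_pos: [591.9, 268.1, 142.8]
ee_rot: [179.9, -0.1, 60.4]
force: [0.9, -0.5, -0.3]
gripper_width: 56.5
```

```bash
python3 go.py 557.2 -35 140 60.4
```

```text
t 5.9 pos [591.9 268.1 142.8] rot [ 1.799e+02 -1.000e-01  6.040e+01] F [ 0.9 -0.5 -0.3] w 56.5 q6 -37.1
shift [-280.8  119.3    2.4] turn [ 0.002 -0.003  0.001]
```

Emit:
{"api": "drive_tool", "payload": {
  "series": [
    [1,[-30,20,0],[0,0,0]],
    [1,[-65,44,0],[0,0,0]],
    [1,[-100,67,0],[0,0,0]],
    [1,[-135,90,0],[0,0,0]],
    [1,[-170,114,0],[0,0,0]]
  ]
}}

```text
time_s: 6.4
ee_pos: [606.3, 62.2, 140.3]
ee_rot: [180.0, -0.0, 60.5]
force: [1.1, -0.2, -0.7]
gripper_width: 56.1
```

Emit:
{"api": "drive_tool", "payload": {
  "series": [
    [1,[-30,20,0],[0,0,0]],
    [1,[-60,40,0],[0,0,0]],
    [1,[-90,60,0],[0,0,0]],
    [1,[-105,70,0],[0,0,0]],
    [1,[-111,75,0],[0,0,0]]
  ]
}}

```text
time_s: 6.9
ee_pos: [617.0, -71.3, 139.9]
ee_rot: [180.0, -0.0, 60.3]
force: [-1.1, 0.2, -1.2]
gripper_width: 56.4
```

Emit:
{"api": "drive_tool", "payload": {
  "series": [
    [1,[0,0,0],[0,0,0]],
    [1,[0,0,0],[0,0,0]],
    [1,[0,0,0],[0,0,0]],
    [1,[0,0,0],[0,0,0]],
    [1,[0,0,0],[0,0,0]]
  ]
}}

```text
time_s: 7.4
ee_pos: [617.0, -69.0, 139.5]
ee_rot: [-180.0, 0.0, 60.5]
force: [-0.3, -0.4, -0.5]
gripper_width: 56.3
```

```bash
python3 go.py 557.2 -35 140 60.4;python3 - <<'E'
from workcell import env
import cv2,pickle
f=env.grab_frame("wrist");pickle.dump(f,open('w3.pkl','wb'));cv2.imwrite("pics/w3.png",f["image"][:,:,::-1])
E
```

```text
t 7.4 pos [617.  -69.  139.5] rot [-180.     0.    60.5] F [-0.3 -0.4 -0.5] w 56.3 q6 -68.0
shift [  0.1 -68.8  -0.5] turn [-0.     0.     0.002]
```

View pics/w3.png

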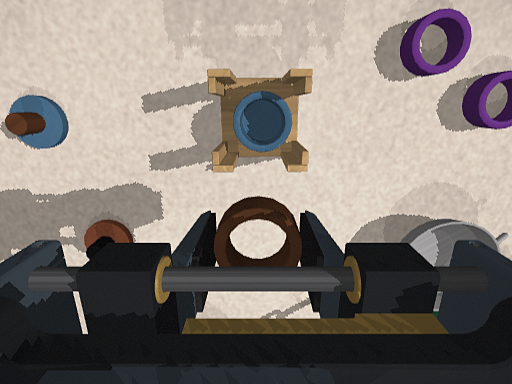

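The canister is at (262,121) in a caddy that lines up squarely with the jaws. The held ring is at (258,232). I'll fit all three in this view.

```bash
python3 - <<'E'
from h import *;import pickle
f=pickle.load(open('w3.pkl','rb'))
h,s,v=cv2.cvtColor(f["image"],cv2.COLOR_RGB2HSV).astype(int).transpose(2,0,1)
blue=(s>95)&(h>95)&(h<120)
wood=(s>85)&(h>10)&(h<30)&(v>90)
m,p=near(blue|wood,(262,121),30); print(p.min(0),p.max(0),fit([(f,p)],lambda x:box(x[0],x[1],x[2],82,0,80),[557,-35,60],[6,6,5]))
m,p=near(blue,(262,121),25); print(p.min(0),p.max(0),fit([(f,p)],lambda x:cyl(x[0],x[1],28,20,48),[557,-35],[6,6]))
# ring, visible top part: rim points; fit top outer circle via inner hole
m=((s>95)&((h<20)|(h>172))&(v<130)); m[:190]=0;m[262:]=0;m[:,:212]=0;m[:,306:]=0
m,p=near(m,(258,225),30,100); print(p.min(0),p.max(0))
for z in (134.9,):
    q=proj(f,cyl(617,-69,28,z,z+24)); print('pred ring hull',q.min(0),q.max(0))
E
```

```text
[206.5  68.5] [312.5 171.5] (array([551.75494948, -30.11140644,  61.06202186]), np.float64(4.7535456357383765e-05))
[232.5  90.5] [291.5 151.5] (array([557.45754847, -30.46664192]), np.float64(0.030659025787965644))
[212.5 196.5] [301.5 261.5]
pred ring hull [211.87655752 195.75516446] [302.30476307 289.24538907]
```

```bash
sed -i 's/-48; T.append((f,o,hullmask(p,o,96)))/-80; T.append((f,o,hullmask(p,o,160)))/; s/hullmask(proj(f,model(x)),o,96)/hullmask(proj(f,model(x)),o,160)/' h.py; python3 - <<'E'
from h import *;import pickle
f=pickle.load(open('w3.pkl','rb'))
h,s,v=cv2.cvtColor(f["image"],cv2.COLOR_RGB2HSV).astype(int).transpose(2,0,1)
blue=(s>95)&(h>95)&(h<120)
wood=(s>85)&(h>10)&(h<30)&(v>90)
m,p=near(blue|wood,(262,121),30); print(p.min(0),p.max(0),fit([(f,p)],lambda x:box(x[0],x[1],x[2],82,0,80),[557,-35,60],[6,6,5]))
E
python3 go.py 555.7 -32 140 60.6
```

```text
[206.5  68.5] [312.5 171.5] (array([555.15433699, -31.76232266,  60.84027667]), np.float64(0.007921122546441284))
t 7.45 pos [617.  -69.2 139.5] rot [180.    0.   60.5] F [ 0.7 -0.3 -0.4] w 56.1 q6 -68.0
shift [  2.2 -71.7  -0.5] turn [ 0.     0.    -0.002]
```

```bash
python3 go.py 556.3 -32.3 108 60.7
```

```text
t 7.45 pos [617.  -69.2 139.5] rot [180.    0.   60.5] F [ 0.7 -0.3 -0.4] w 56.1 q6 -68.0
shift [  2.2 -71.   31.5] turn [ 0.     0.    -0.004]
```

Emit:
{"api": "drive_tool", "payload": {
  "series": [
    [1,[1,-20,0],[0,0,-0.004]],
    [1,[2,-45,0],[0,0,-0.004]],
    [1,[2,-65,0],[0,0,-0.004]],
    [1,[2.2,-71,15],[0,0,-0.004]],
    [1,[2.2,-71,30],[0,0,-0.004]]
  ]
}}

```text
time_s: 7.95
ee_pos: [555.7, -32.1, 109.8]
ee_rot: [179.9, -0.0, 60.7]
force: [0.3, -0.6, 0.2]
gripper_width: 56.2
```

Emit:
{"api": "drive_tool", "payload": {
  "series": [
    [1,[0,0,0],[0,0,0]],
    [1,[0,0,0],[0,0,0]],
    [1,[0,0,0],[0,0,0]],
    [1,[0,0,0],[0,0,0]],
    [1,[0,0,0],[0,0,0]]
  ]
}}

```text
time_s: 8.45
ee_pos: [556.8, -33.0, 109.9]
ee_rot: [179.9, -0.0, 60.7]
force: [-0.3, 0.1, 0.3]
gripper_width: 56.5
```

```bash
python3 go.py 556.3 -32.3 54 60.7;python3 - <<'E'
from workcell import env
import cv2,numpy as np
o=[]
for n in("side","top","wrist"):
    f=env.grab_frame(n); im=f["image"][:,:,::-1]
    c={"side":(271,170),"top":(300,192),"wrist":(257,270)}[n]; w=60 if n!="wrist" else 110
    o.append(cv2.resize(im[c[1]-w:c[1]+w,c[0]-w:c[0]+w],(265,265),interpolation=cv2.INTER_CUBIC))
cv2.imwrite("pics/p3.png",np.hstack(o))
E
```

```text
t 8.45 pos [556.8 -33.  109.9] rot [179.9  -0.   60.7] F [-0.3  0.1  0.3] w 56.5 q6 -65.2
shift [ 0.4 -0.8 55.9] turn [ 0.001 -0.    -0.001]
```

View pics/p3.png

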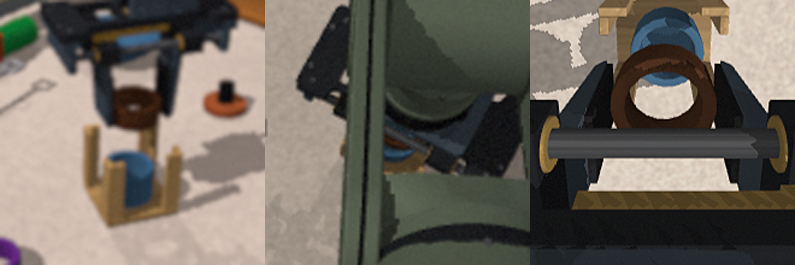

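The ring hangs centred above the canister in the side and wrist crops. I'll lower it slowly between the posts.

Emit:
{"api": "drive_tool", "payload": {
  "series": [
    [1,[0.4,-0.8,11],[0,0,0]],
    [1,[0.4,-0.8,22],[0,0,0]],
    [1,[0.4,-0.8,33],[0,0,0]],
    [1,[0.4,-0.8,43],[0,0,0]],
    [1,[0.4,-0.8,50],[0,0,0]]
  ]
}}

```text
time_s: 9.1
ee_pos: [555.2, -32.1, 57.9]
ee_rot: [-179.9, 0.0, 60.7]
force: [1.2, 0.6, -0.6]
gripper_width: 56.2
```

Emit:
{"api": "drive_tool", "payload": {
  "series": [
    [1,[0,0,1],[0,0,0]],
    [1,[0,0,3],[0,0,0]],
    [1,[0,0,5],[0,0,0]],
    [1,[0,0,6],[0,0,0]],
    [1,[0,0,6],[0,0,0]]
  ]
}}

```text
time_s: 9.6
ee_pos: [555.9, -32.2, 53.6]
ee_rot: [180.0, -0.0, 60.7]
force: [-0.1, -0.3, -0.6]
gripper_width: 56.4
```

Emit:
{"api": "drive_tool", "payload": {
  "series": [
    [1,[0,0,0.5],[0,0,0]],
    [1,[0,0,1],[0,0,0]],
    [1,[0,0,1],[0,0,0]],
    [1,[0,0,1],[0,0,0]],
    [1,[0,0,1],[0,0,0]]
  ]
}}

```text
time_s: 10.1
ee_pos: [556.0, -32.2, 52.6]
ee_rot: [180.0, -0.0, 60.7]
force: [-0.2, 0.0, 1.7]
gripper_width: 56.5
```

Emit:
{"api": "drive_tool", "payload": {
  "series": [
    [0.3,[0,0,0],[0,0,0]],
    [0.2,[0,0,0],[0,0,0]],
    [0.1,[0,0,0],[0,0,0]],
    [0,[0,0,0],[0,0,0]],
    [0,[0,0,0],[0,0,0]]
  ]
}}

```text
time_s: 10.6
ee_pos: [555.8, -32.2, 52.4]
ee_rot: [180.0, 0.0, 60.7]
force: [0.5, 0.4, 1.0]
gripper_width: 90.2
```

Emit:
{"api": "drive_tool", "payload": {
  "series": [
    [0,[0,0,0],[0,0,0]],
    [0,[0,0,0],[0,0,0]],
    [0,[0,0,-10],[0,0,0]],
    [0,[0,0,-25],[0,0,0]],
    [0,[0,0,-45],[0,0,0]]
  ]
}}

```text
time_s: 11.1
ee_pos: [555.4, -32.1, 97.9]
ee_rot: [-179.9, 0.0, 60.7]
force: [1.0, 0.1, 0.4]
gripper_width: 91.2
```

Emit:
{"api": "drive_tool", "payload": {
  "series": [
    [0,[0,20,-20],[0,0,0]],
    [0,[0,45,-40],[0,0,0]],
    [0,[0,70,-50],[0,0,0]],
    [0,[0,75,-55],[0,0,0]],
    [0,[0,75,-55],[0,0,0]]
  ]
}}

```text
time_s: 11.6
ee_pos: [621.7, -69.1, 153.2]
ee_rot: [179.9, -0.0, 60.6]
force: [0.3, 0.1, 0.4]
gripper_width: 91.0
```

Emit:
{"api": "drive_tool", "payload": {
  "series": [
    [0,[0,0,0],[0,0,0]],
    [0,[0,0,0],[0,0,0]],
    [0,[0,0,0],[0,0,0]],
    [0,[0,0,0],[0,0,0]],
    [0,[0,0,0],[0,0,0]]
  ]
}}

```text
time_s: 12.1
ee_pos: [621.0, -68.7, 152.3]
ee_rot: [-180.0, 0.0, 60.7]
force: [0.5, 0.8, -0.3]
gripper_width: 91.3
```

```bash
python3 go.py 556.3 -32.3 54 60.7;python3 - <<'E'
from h import *
from workcell import env
f=env.grab_frame("wrist"); cv2.imwrite("pics/w4.png",f["image"][:,:,::-1])
import pickle;pickle.dump(f,open('w4.pkl','wb'))
g=env.grab_frame("side");cv2.imwrite("pics/s4.png",cv2.resize(g["image"][110:230,200:340,::-1],None,fx=4,fy=4))
h,s,v=cv2.cvtColor(f["image"],cv2.COLOR_RGB2HSV).astype(int).transpose(2,0,1)
wood=(s>85)&(h>3)&(h<30)
m,p=near(wood,(262,125),40); print(p.min(0),p.max(0),fit([(f,p)],lambda x:box(x[0],x[1],x[2],82,0,80),[557,-35,60],[6,6,5]))
dk=(s>85)&(h<22)&(v<95); m,p=near(dk,(262,115),25,100);print(p.min(0),p.max(0),fit([(f,p)],lambda x:cyl(x[0],x[1],28,48,72),[557,-35],[6,6]))
E
```

```text
t 12.1 pos [621.  -68.7 152.3] rot [-180.     0.    60.7] F [ 0.5  0.8 -0.3] w 91.3 q6 -68.1
shift [  0.1 -74.2  98.4] turn [-0.  0. -0.]
[207.5  66.5] [307.5 164.5] (array([555.35160058, -31.86648094,  60.68634616]), np.float64(0.01224489795918371))
[213.5  67.5] [300.5 149.5] (array([550.91948903, -27.12428135]), np.float64(0.3199924804363896))
```

View pics/w4.png

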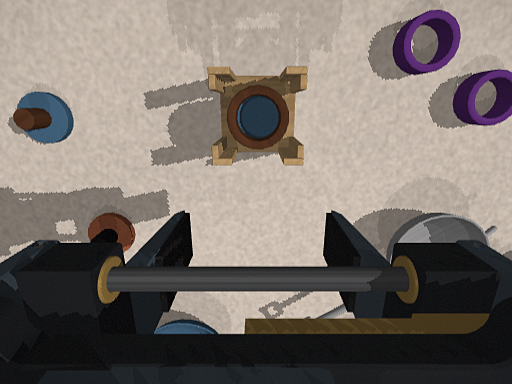

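View pics/s4.png

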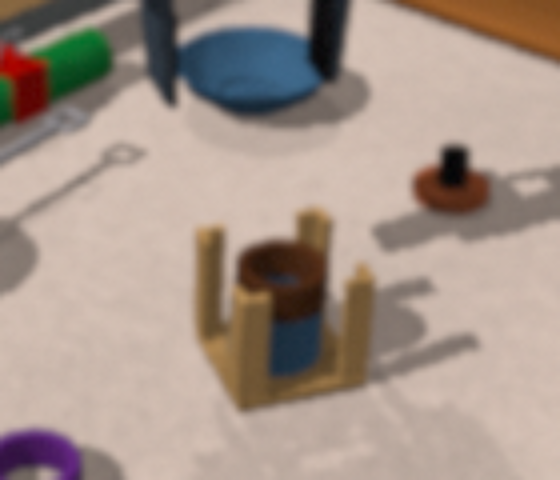

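The ring lies flat on the canister, centred at (258,117) among the four posts. The lid is next: cobalt with a brown knob, not the terracotta one with the black knob.

```bash
python3 - <<'E'
from h import *;import pickle
f=pickle.load(open('w4.pkl','rb'));print(unproj(f,(258,117.5),72))
h,s,v=cv2.cvtColor(f["image"],cv2.COLOR_RGB2HSV).astype(int).transpose(2,0,1)
m,p=near((s>85)&((h<10)|(h>172)),(258,117),15,50);print(p.min(0),p.max(0),fit([(f,p)],lambda x:cyl(x[0],x[1],28,60,72),[557,-33],[6,6]))
E
python3 go.py 507 -281 140 60.7
```

```text
[555.24742652 -31.19295334  72.        ]
t 12.2 pos [621.1 -68.8 152.4] rot [-180.     0.    60.7] F [0.2 0.1 1. ] w 91.1 q6 -68.1
shift [-240.9    4.4   12.4] turn [-0.  0. -0.]Traceback (most recent call last):
  File "<stdin>", line 4, in <module>
    return umr_minimum(a, axis, None, out, keepdims, initial, where)
ValueError: zero-size array to reduction operation minimum which has no identity
```

Emit:
{"api": "drive_tool", "payload": {
  "series": [
    [0,[-35,1,0],[0,0,0]],
    [0,[-75,2,0],[0,0,0]],
    [0,[-118,3,5],[0,0,0]],
    [0,[-160,4,9],[0,0,0]],
    [0,[-200,4,12],[0,0,0]]
  ]
}}

```text
time_s: 12.7
ee_pos: [525.8, -246.6, 140.3]
ee_rot: [180.0, 0.0, 60.7]
force: [0.2, -0.9, -0.8]
gripper_width: 91.6
```

Emit:
{"api": "drive_tool", "payload": {
  "series": [
    [0,[-20,0,0],[0,0,0]],
    [0,[-35,0,0],[0,0,0]],
    [0,[-41,0,0],[0,0,0]],
    [0,[-41,0,0],[0,0,0]],
    [0,[-41,0,0],[0,0,0]]
  ]
}}

```text
time_s: 13.2
ee_pos: [507.2, -280.2, 140.5]
ee_rot: [180.0, -0.0, 60.7]
force: [0.3, -0.1, 0.2]
gripper_width: 91.2
```

Emit:
{"api": "drive_tool", "payload": {
  "series": [
    [0,[0,0,0],[0,0,0]],
    [0,[0,0,0],[0,0,0]],
    [0,[0,0,0],[0,0,0]],
    [0,[0,0,0],[0,0,0]],
    [0,[0,0,0],[0,0,0]]
  ]
}}

```text
time_s: 13.7
ee_pos: [506.8, -280.8, 140.4]
ee_rot: [180.0, 0.0, 60.7]
force: [0.2, -0.5, -0.1]
gripper_width: 91.1
```

```bash
python3 - <<'E'
from h import *
from workcell import env
f=env.grab_frame("wrist"); cv2.imwrite("pics/w5.png",f["image"][:,:,::-1])
h,s,v=cv2.cvtColor(f["image"],cv2.COLOR_RGB2HSV).astype(int).transpose(2,0,1)
m,p=near((s>85)&(h>95)&(h<120),(258,115),40,200);print(p.min(0),p.max(0),fit([(f,p)],lambda x:cyl(x[0],x[1],28,0,10),[442,-244],[6,6]))
m,p=near((s>85)&((h<20)|(h>172)),(258,115),40,50);print(p.min(0),p.max(0),fit([(f,p)],lambda x:cyl(x[0],x[1],11,10,36),[442,-244],[6,6]))
E
python3 go.py 442 -243 140 60.7
```

```text
[234.5  86.5] [286.5 140.5] (array([ 441.05717599, -240.71053296]), np.float64(0.02271750475839629))
[249.5 103.5] [271.5 125.5] (array([ 441.00193773, -240.60328833]), np.float64(0.05702917771883287))
t 13.75 pos [ 506.7 -280.9  140.5] rot [180.    0.   60.7] F [-0.9  0.3 -0.5] w 91.1 q6 -90.8
shift [  1.3 -75.    0.5] turn [ 0.  0. -0.]
```

View pics/w5.png

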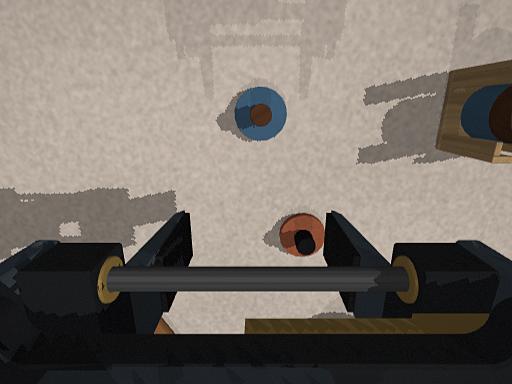

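The cobalt lid with its brown knob is at (261,114). The wrist fits put it at (441.0, -240.7). Allowing for the same camera bias, I'll aim for (441.7, -241.7).

```bash
python3 go.py 441.7 -241.7 60 60.7
```

```text
t 13.75 pos [ 506.7 -280.9  140.5] rot [180.    0.   60.7] F [-0.9  0.3 -0.5] w 91.1 q6 -90.8
shift [  2.3 -75.9  80.5] turn [ 0.  0. -0.]
```

Emit:
{"api": "drive_tool", "payload": {
  "series": [
    [0,[1,-25,10],[0,0,0]],
    [0,[2,-50,25],[0,0,0]],
    [0,[2.3,-68,45],[0,0,0]],
    [0,[2.3,-75.9,65],[0,0,0]],
    [0,[2.3,-75.9,80],[0,0,0]]
  ]
}}

```text
time_s: 14.25
ee_pos: [439.9, -240.8, 59.6]
ee_rot: [-179.9, 0.0, 60.7]
force: [-0.1, 0.0, -0.1]
gripper_width: 91.2
```

Emit:
{"api": "drive_tool", "payload": {
  "series": [
    [0.3,[0,0,0],[0,0,0]],
    [0.3,[0,0,0],[0,0,0]],
    [0.3,[0,0,0],[0,0,0]],
    [0.3,[0,0,0],[0,0,0]],
    [0.3,[0,0,0],[0,0,0]]
  ]
}}

```text
time_s: 14.75
ee_pos: [442.1, -242.1, 61.1]
ee_rot: [179.9, 0.0, 60.7]
force: [-0.0, 0.2, -0.4]
gripper_width: 63.6
```

```bash
python3 - <<'E'
from h import *
from workcell import env
f=env.grab_frame("wrist"); cv2.imwrite("pics/w6.png",f["image"][:,:,::-1])
E
python3 go.py 441.7 -241.7 13.5 60.7
```

```text
t 14.8 pos [ 442.  -242.    60.9] rot [179.9   0.   60.7] F [ 0.4 -0.3  0.2] w 63.8 q6 -90.7
shift [ 0.1 -0.5 47.4] turn [ 0.001  0.    -0.   ]
```

View pics/w6.png

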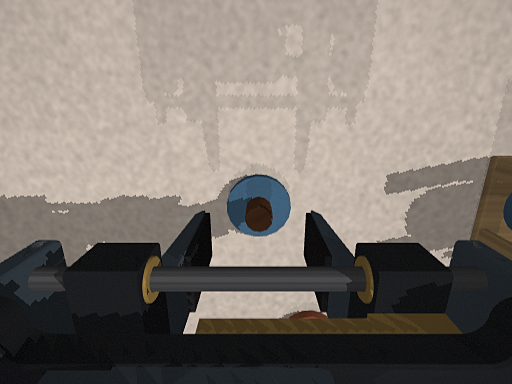

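The knob at (259,213) is centred between the fingers at (210..306). I'll go down and grip it.

Emit:
{"api": "drive_tool", "payload": {
  "series": [
    [0.3,[0,-0.5,14],[0,0,0]],
    [0.3,[0,-0.5,28],[0,0,0]],
    [0.3,[0,-0.5,40],[0,0,0]],
    [0.3,[0,-0.5,47],[0,0,0]],
    [0.3,[0,-0.5,47],[0,0,0]]
  ]
}}

```text
time_s: 15.3
ee_pos: [440.7, -241.2, 12.6]
ee_rot: [-179.9, 0.0, 60.7]
force: [0.4, -0.2, -0.5]
gripper_width: 63.8
```

Emit:
{"api": "drive_tool", "payload": {
  "series": [
    [0.3,[0,0,0],[0,0,0]],
    [0.6,[0,0,0],[0,0,0]],
    [1,[0,0,0],[0,0,0]],
    [1,[0,0,0],[0,0,0]],
    [1,[0,0,0],[0,0,0]]
  ]
}}

```text
time_s: 15.8
ee_pos: [441.3, -241.6, 13.7]
ee_rot: [180.0, 0.0, 60.7]
force: [-0.8, 0.3, 0.0]
gripper_width: 34.6
```

Emit:
{"api": "drive_tool", "payload": {
  "series": [
    [1,[0,0,0],[0,0,0]],
    [1,[0,0,0],[0,0,0]],
    [1,[0,0,0],[0,0,0]],
    [1,[0,0,0],[0,0,0]],
    [1,[0,0,0],[0,0,0]]
  ]
}}

```text
time_s: 16.3
ee_pos: [441.3, -241.6, 13.5]
ee_rot: [180.0, 0.0, 60.7]
force: [-0.6, 0.1, 1.5]
gripper_width: 21.6
```

Emit:
{"api": "drive_tool", "payload": {
  "series": [
    [1,[0,0,-5],[0,0,0]],
    [1,[0,0,-25],[0,0,0]],
    [1,[0,0,-60],[0,0,0]],
    [1,[0,0,-100],[0,0,0]],
    [1,[0,0,-140],[0,0,0]]
  ]
}}

```text
time_s: 16.8
ee_pos: [440.7, -241.3, 154.8]
ee_rot: [-179.9, 0.0, 60.7]
force: [0.9, -0.9, -1.5]
gripper_width: 21.4
```

```bash
python3 go.py 556 -32.2 150 60.7
```

```text
t 16.8 pos [ 440.7 -241.3  154.8] rot [-179.9    0.    60.7] F [ 0.9 -0.9 -1.5] w 21.4 q6 -90.7
shift [238.8  -1.8   4.8] turn [-0.001  0.    -0.   ]
```

Emit:
{"api": "drive_tool", "payload": {
  "series": [
    [1,[25,0,0],[0,0,0]],
    [1,[60,-1,0],[0,0,0]],
    [1,[100,-1,0],[0,0,0]],
    [1,[140,-2,0],[0,0,0]],
    [1,[175,-2,0],[0,0,0]]
  ]
}}

```text
time_s: 17.3
ee_pos: [525.5, -86.3, 153.6]
ee_rot: [-180.0, 0.0, 60.7]
force: [1.4, -0.0, -0.7]
gripper_width: 21.7
```

Emit:
{"api": "drive_tool", "payload": {
  "series": [
    [1,[25,0,0],[0,0,0]],
    [1,[45,0,5],[0,0,0]],
    [1,[58,0,15],[0,0,0]],
    [1,[63,0,25],[0,0,0]],
    [1,[64,0,30],[0,0,0]]
  ]
}}

```text
time_s: 17.8
ee_pos: [555.5, -32.1, 121.8]
ee_rot: [-179.9, 0.1, 60.7]
force: [0.2, 0.7, -0.6]
gripper_width: 21.5
```

Emit:
{"api": "drive_tool", "payload": {
  "series": [
    [1,[0,0,0],[0,0,0]],
    [1,[0,0,0],[0,0,0]],
    [1,[0,0,0],[0,0,0]],
    [1,[0,0,0],[0,0,0]],
    [1,[0,0,0],[0,0,0]]
  ]
}}

```text
time_s: 18.3
ee_pos: [556.6, -32.5, 123.8]
ee_rot: [180.0, -0.0, 60.7]
force: [-0.1, 0.5, -0.6]
gripper_width: 21.8
```

```bash
python3 go.py 556 -32.2 87 60.7;python3 - <<'E'
from workcell import env
import cv2,numpy as np
o=[]
for n in("side","wrist"):
    f=env.grab_frame(n); im=f["image"][:,:,::-1]
    c={"side":(271,165),"wrist":(257,240)}[n]; w=50 if n!="wrist" else 110
    o.append(cv2.resize(im[c[1]-w:c[1]+w,c[0]-w:c[0]+w],(390,390),interpolation=cv2.INTER_CUBIC))
cv2.imwrite("pics/p7.png",np.hstack(o))
E
```

```text
t 18.3 pos [556.6 -32.5 123.8] rot [180.   -0.   60.7] F [-0.1  0.5 -0.6] w 21.8 q6 -65.2
shift [-0.1 -0.7 36.8] turn [ 0.001 -0.    -0.001]
```

View pics/p7.png

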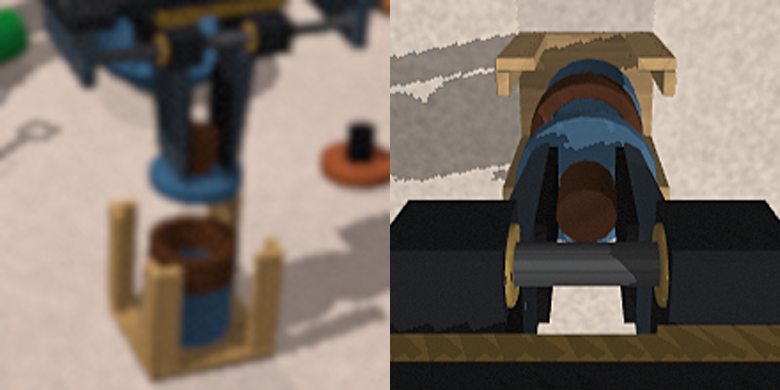

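The lid hangs level above the ring, in line with it in both crops. Lowering.

Emit:
{"api": "drive_tool", "payload": {
  "series": [
    [1,[0,-0.7,8],[0,0,0]],
    [1,[0,-0.7,16],[0,0,0]],
    [1,[0,-0.7,23],[0,0,0]],
    [1,[0,-0.7,29],[0,0,0]],
    [1,[0,-0.7,33],[0,0,0]]
  ]
}}

```text
time_s: 18.9
ee_pos: [555.5, -31.8, 89.5]
ee_rot: [-179.9, 0.0, 60.7]
force: [-0.9, -0.1, -1.1]
gripper_width: 21.4
```

Emit:
{"api": "drive_tool", "payload": {
  "series": [
    [1,[0,0,1],[0,0,0]],
    [1,[0,0,2],[0,0,0]],
    [1,[0,0,3],[0,0,0]],
    [1,[0,0,3.5],[0,0,0]],
    [1,[0,0,3.5],[0,0,0]]
  ]
}}

```text
time_s: 19.4
ee_pos: [556.0, -31.9, 87.1]
ee_rot: [180.0, -0.0, 60.7]
force: [0.5, 1.1, -1.4]
gripper_width: 21.4
```

Emit:
{"api": "drive_tool", "payload": {
  "series": [
    [1,[0,0,0.5],[0,0,0]],
    [1,[0,0,1],[0,0,0]],
    [1,[0,0,1.3],[0,0,0]],
    [1,[0,0,1.3],[0,0,0]],
    [1,[0,0,1.3],[0,0,0]]
  ]
}}

```text
time_s: 19.9
ee_pos: [555.9, -31.9, 85.6]
ee_rot: [180.0, 0.0, 60.7]
force: [-0.0, -0.0, -0.3]
gripper_width: 21.3
```

Emit:
{"api": "drive_tool", "payload": {
  "series": [
    [0.7,[0,0,0],[0,0,0]],
    [0.6,[0,0,0],[0,0,0]],
    [0.5,[0,0,0],[0,0,0]],
    [0.5,[0,0,0],[0,0,0]],
    [0.5,[0,0,0],[0,0,0]]
  ]
}}

```text
time_s: 20.4
ee_pos: [555.9, -31.9, 85.7]
ee_rot: [180.0, 0.0, 60.7]
force: [0.3, -0.3, 0.1]
gripper_width: 45.8
```

Emit:
{"api": "drive_tool", "payload": {
  "series": [
    [0.5,[0,0,-5],[0,0,0]],
    [0.5,[0,0,-15],[0,0,0]],
    [0.5,[0,0,-30],[0,0,0]],
    [0.5,[0,0,-50],[0,0,0]],
    [0.5,[0,0,-70],[0,0,0]]
  ]
}}

```text
time_s: 20.9
ee_pos: [556.0, -31.9, 157.2]
ee_rot: [180.0, -0.0, 60.7]
force: [-0.2, 0.2, -0.6]
gripper_width: 45.5
```

Emit:
{"api": "drive_tool", "payload": {
  "series": [
    [0.5,[0,25,0],[0,0,0]],
    [0.5,[0,50,0],[0,0,0]],
    [0.5,[0,70,0],[0,0,0]],
    [0.5,[0,75,0],[0,0,0]],
    [0.5,[0,75,0],[0,0,0]]
  ]
}}

```text
time_s: 21.4
ee_pos: [621.4, -68.7, 155.9]
ee_rot: [-180.0, 0.0, 60.6]
force: [-0.6, -0.2, -0.6]
gripper_width: 45.3
```

Emit:
{"api": "drive_tool", "payload": {
  "series": [
    [0.5,[0,0,0],[0,0,0]],
    [0.5,[0,0,0],[0,0,0]],
    [0.5,[0,0,0],[0,0,0]],
    [0.5,[0,0,0],[0,0,0]],
    [0.5,[0,0,0],[0,0,0]]
  ]
}}

```text
time_s: 21.9
ee_pos: [621.1, -68.4, 155.8]
ee_rot: [180.0, 0.0, 60.7]
force: [0.5, -0.4, 0.5]
gripper_width: 45.7
```

```bash
python3 go.py 556 -32.2 87 60.7;python3 - <<'E'
from h import *
from workcell import env
o=[]
for n in("side","wrist"):
    f=env.grab_frame(n); im=f["image"][:,:,::-1]
    c={"side":(271,178),"wrist":(257,120)}[n]; w=50 if n!="wrist" else 90
    o.append(cv2.resize(im[c[1]-w:c[1]+w,c[0]-w:c[0]+w],(390,390),interpolation=cv2.INTER_CUBIC))
cv2.imwrite("pics/p8.png",np.hstack(o))
h,s,v=cv2.cvtColor(f["image"],cv2.COLOR_RGB2HSV).astype(int).transpose(2,0,1)
b=(s>85)&(h>95)&(h<120)
m,p=near(b,(258,115),25,200);print(p.min(0),p.max(0),'lid',fit([(f,p)],lambda x:cyl(x[0],x[1],28,72,82),[556,-32],[6,6]))
m,p=near(b|((s>85)&(h<30)),(258,115),40,200);print(p.min(0),p.max(0),'cad',fit([(f,p)],lambda x:box(x[0],x[1],x[2],82,0,80),[556,-32,60],[6,6,5]))
E
```

```text
t 21.9 pos [621.1 -68.4 155.8] rot [180.    0.   60.7] F [ 0.5 -0.4  0.5] w 45.7 q6 -68.0
shift [ -0.3 -74.5  68.8] turn [ 0.  0. -0.]
[225.5  84.5] [289.5 149.5] lid (array([555.51223242, -31.50663915]), np.float64(0.021544524896350503))
[207.5  66.5] [306.5 163.5] cad (array([555.17069162, -31.733691  ,  60.80017542]), np.float64(0.009900257968018633))
```

View pics/p8.png

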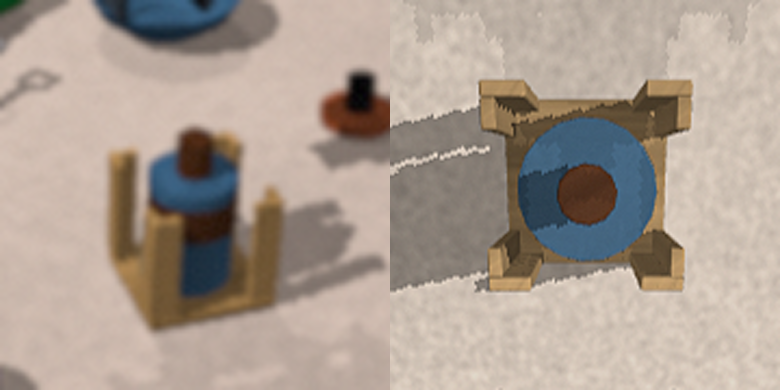

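The picture shows canister, ring and lid stacked squarely with the knob up. The lid is within 0.5 mm of the caddy's centre, and the gripper is clear. Handing in.

```bash
python3 -c "
from workcell import env
print(env.job_done(), env.state()['time_s'])"
```

```text
the job is handed in; nothing more can be done
the job is handed in; nothing more can be done
```

The dark wooden ring is on the canister and the cobalt lid is on the ring, knob up. Both are released, and I handed the job in at about 22 s of the 59 s allowed.

- **Final position:** The last wrist-camera fit put the lid within 0.5 mm of the caddy's centre. Before the lid went on, the ring measured within about 1 mm of it. The side view showed canister, ring and lid standing level between the posts, and the gripper was well clear.
- **Disagreements:** The top and wrist cameras differed by 3–4 mm throughout, so I placed the parts mainly by the wrist view with a small correction. Two early wrist fits were unusable: a caddy fit was cut off by too small a window, which I fixed and re-ran, and one ring fit used a bad colour mask. I replaced that ring fit with a position read from the ring's image centre.
- **Not measured:** The heights and tilt of the stacked parts were judged from the pictures and the contact forces. Handing in reports no verdict.

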